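# Weigh a chocolate block on the counter balance

### The arm

A 6-joint arm with a two-finger parallel gripper is mounted at the origin on the work surface. World frame = base frame: x ahead of the robot, y to its left, z up, the work surface at z = 0. Lengths are in m, angles in rad, forces in N, time in s.
With the tool pointing down it reaches from about 0.35 to 0.975 m from the base axis. Payload 7.1 kg.
Tool frame: the origin (TCP) lies at the very end of the fingers, on their centre line; the grasp point (between the pads) lies 19 mm behind it; z points along the fingers, y is the line along which they close (so a half turn about z gives the same grasp; the last joint's range is limited). The gripper opens to 88 mm and grips with 3 to 60 N. Pads are 20 mm wide; open, the fingers measure 115 mm over their backs; the gripper's body (75 mm by 178 mm) begins 61 mm behind the grasp point.
Start: joints at [1.292, 0.423, 1.63, -0, 1.089, -0.019], TCP at [0.161, 0.604, 0.223] pointing down, gripper open.
Joint ranges: [-3, 3], [-0.9, 2.11], [0.09, 2.58], [-1.31, 4.45], [0.11, 2.69], [-2.54, 2.54]. Speed limits (rad/s): [2.39, 2.39, 3.01, 3.14, 3.14, 3.14].

### API

Orientations are given as a rotation vector (axis times angle).
In Python, from station import ctrl gives the robot as it stands.
- The arm moves only by the tool send_rows, never from a script. Its arguments are lists of equal length, an entry for each row: "translation": the shift along the tool's x, y, z in mm, a list of three; "spin": the turn about the tool's z in rad; "claw": the opening, from 0 (shut) to 1 (fully open). In form: {"translation": [[tx, ty, tz], ...], "spin": [spin, ...], "claw": [claw, ...]}. A call has exactly 8 rows; each row shifts and turns the commanded pose from where the row before left it, along the tool's axes as they then stand; what a row does not reach is not made up. A row lasts 1/12 s, in which the tool goes at most 41.7 mm and 7.16 degrees, less where a joint would pass 70% of its speed; a pose out of reach is approached as far as the arm can. A call is refused whole if a number of a shift passes 41.7 or a number of a turn 0.125, either way. A call with a gripper value outside its range is refused whole. The fingers move at their own pace and stop on an object; "squeeze" is the grip in N (left out, the last holds). Time passes only in rows, so rows that do not move let the fingers close, or fill a call up. It gives the time, the measured TCP pose, the force, the opening and the grip force at its end, in the units of the state.
- ctrl.sense(): the state, without advancing time (a new reading comes with each control period).
- ctrl.grab_frame(name): name is "side" or "top"; returns a dict with "img" (480x640x3 uint8, red, green, blue), "z_map" (480x640 float32, m along the optical axis (not along the pixel's ray), 0 where there is no reading), "fx", "fy", "cx", "cy" (pixels), "T" (4x4, takes a point from camera to world coordinates). Camera axes: x right, y down, z forward; pixel columns grow to the right and rows downward; lengths in m; the calibration is good to about 2 mm. A picture is of the moment at which its call begins.
- ctrl.sign_off(): hands the job in; it is judged then, once.
The state is a dict: "t": time; "joint_positions": joint angles; "joint_vel": joint speeds; "joint_efforts": joint torques, N m; "position": TCP position; "ee_rot": TCP orientation; "force": force on the tool from outside, world axes, zero at the start; "torque": the same for the moment, N m; "grip_width": finger opening in m; "grip_force": force on a finger pad.
Only numpy, scipy, OpenCV 4.12 (cv2) and the standard library are available. Lean on these libraries where they do the work, as an engineer would, in place of code of your own. Each camera call takes 0.05 s, during which the arm holds its last target. There are 200 camera calls.

### The job

A 300 g block of dark chocolate lies in one pan of the counter balance. Stand weights adding up to 300 g, the 200 g one with the red knob and the 100 g one with the blue knob, upright in the empty pan and let go, so that the beam comes level and rests there.

Things in the scene. Friction and masses are not known exactly. Their poses are not given: they have to be found in the camera images.
- beam (a joint): Tilt (rad) of the beam of the white two-pan balance: 0 level, -0.12 at the start (chocolate's pan down on its stop, empty pan up), +0.12 the other stop. Pans stay level, 120 mm above the table at 0, 18 mm higher or lower at a stop. One weight alone leaves it at the stop; with both it levels softly in about 1 s, wherever in the pan they stand. Pointer and scale in the middle: 145 mm high.
- empty_pan (a point): Centre of the floor of the empty round steel pan, at the right-hand (-y) end of the beam, 150 mm from the pivot; moves with the pan. z up, y along the beam towards the 300 g chocolate block's pan (block 80 x 100 x 29 mm, loose), x across the beam. Floor flat, 144 mm across, rim 5 mm high: room for both weights, e.g. 32 mm either side of the centre along x.
- weight_200: 200 g weight: upright steel cylinder 31 mm across, 30 mm high, with a red knob 23 mm across on top, 44 mm high in all. Origin at the centre of its underside, z up. Stands on the table right of the balance with three others in any order, 100 mm apart or more: 100 g, 500 g (black knob, 42 mm across, 56 mm high), 50 g (yellow knob, 19 mm across, 34 mm high).
- weight_100: 100 g weight: upright steel cylinder 25 mm across and 24 mm high, with a blue knob 19 mm across on top of it, 38 mm high in all. Origin at the centre of its underside, z axis up. It stands among the same four weights.
Mind the look-alikes: they are no part of the job. What is shaped like the weight_200 but turquoise is not meant. Leave any purple look-alike of the weight_100 alone.

How it is judged:
By the outcome, as a careful person would: the job done as asked, in the order asked, and still so for the second after the job is handed in, with the robot touching nothing.
It also fails if it takes over 58 s, if anything falls off the work surface, if the arm or the gripper's body presses on something with over 40 N, if the wrist force passes 120 N, or if a joint passes its speed limit or range.

## Working session

There is one attempt and no reset: what is moved stays moved. The work goes in short steps, Python scripts to look and compute and a tool call to move; the robot and the scene stay as the last step left them, time stands still between calls to the robot, and variables do not carry over. Pictures are saved under pics/ and viewed, at most 10 in all, crops included, and the job is handed in when it is done.

Besides the shell and the picture viewer there is one more tool, called after "Emit:" as name([rows], argument=value, ...), one row to a line, values as JSON. send_rows: Moves the arm, as the interface text tells. Its arguments: {"type":"object","properties":{"translation":{"type":"array"},"spin":{"type":"array"},"claw":{"type":"array"},"squeeze":{"type":"number"}},"required":["translation","spin","claw"]}

```bash
mkdir -p pics
python3 - <<'E'
from station import ctrl
import cv2,numpy as np
s=ctrl.sense()
for k in('t','position','ee_rot','grip_width','force'):print(k,s[k])
for n in('top','side'):
    f=ctrl.grab_frame(n);cv2.imwrite(f'pics/{n}0.png',f['img'][:,:,::-1])
    np.savez(f'{n}0.npz',**f);print(n,f['fx'],f['cx'],f['cy'],np.round(f['T'],3))
E
```

```text
t 0.0
position [0.16038917 0.60348076 0.22190166]
ee_rot [-4.06965628e-01 -3.11488616e+00  2.40774272e-03]
grip_width 0.08752789045971637
force [0.96358445 0.43712311 0.44025261]
top 434.59317930484673 316.63535139572457 234.98975483521664 [[-0.006 -0.988  0.156  0.428]
 [-1.     0.006 -0.003 -0.056]
 [ 0.002 -0.156 -0.988  0.818]
 [ 0.     0.     0.     1.   ]]
side 451.83937830908496 322.6462264131407 244.92658203058582 [[ 0.698 -0.519  0.494  0.178]
 [-0.716 -0.517  0.469 -0.366]
 [ 0.012 -0.681 -0.732  0.646]
 [ 0.     0.     0.     1.   ]]
```

View pics/top0.png

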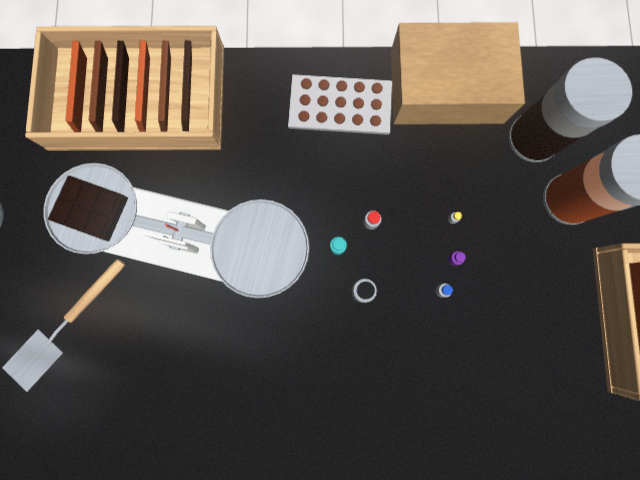

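View pics/side0.png

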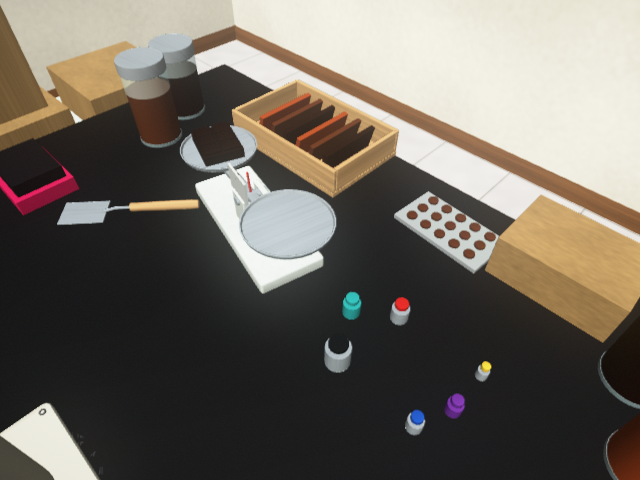

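The top view shows the red knob at (373,218), blue at (445,290) and the empty pan at (260,248). The look-alikes are turquoise at (338,245) and purple at (458,258). The side view agrees: red is at (401,305) and blue at (417,417).

```bash
cat > h.py <<'E'
import cv2,numpy as np
from scipy.spatial.transform import Rotation as R
HUE={'red':(174,6),'blue':(108,125),'turq':(80,98),'purple':(130,155),'yellow':(22,33)}
def ray(f,u,v,z):
    T=f['T'];d=T[:3,:3]@np.array([(u-f['cx'])/f['fx'],(v-f['cy'])/f['fy'],1]);o=T[:3,3]
    return (o+d*(z-o[2])/d[2])
def blob(f,c,roi=None):
    h=cv2.cvtColor(np.ascontiguousarray(f['img']),cv2.COLOR_RGB2HSV);a,b=HUE[c];H=h[...,0]
    m=((H>=a)&(H<=b) if a<b else (H>=a)|(H<=b))&(h[...,1]>150)&(h[...,2]>90)
    n,l,s,ce=cv2.connectedComponentsWithStats(m.astype(np.uint8))
    return [(tuple(np.round(ce[i],1)),int(s[i,4])) for i in np.argsort(-s[1:,4])[:2]+1 if s[i,4]>20]
def cloud(f):
    v,u=np.indices(f['z_map'].shape);z=f['z_map']
    p=np.stack([(u-f['cx'])/f['fx']*z,(v-f['cy'])/f['fy']*z,z],-1)
    return p@f['T'][:3,:3].T+f['T'][:3,3]
E
python3 - <<'E'
from h import *
F={n:dict(np.load(n+'0.npz')) for n in('top','side')}
for c,z in(('red',.038),('blue',.033),('turq',.038),('purple',.033),('yellow',.03)):
    for n,f in F.items():
        for (p,a) in blob(f,c)[:2]:print(c,n,p,a,np.round(ray(f,*p,z),4))
for n,(u,v) in(('top',(260,248)),('side',(288,223))):
    f=F[n];P=cloud(f);z0=P[v-3:v+4,u-3:u+4,2];z0=np.median(z0);m=(abs(P[...,2]-z0)<.01)
    l=cv2.connectedComponents(m.astype(np.uint8))[1];q=l==l[v,u]
    (x,y),r=cv2.minEnclosingCircle(np.float32(P[q][:,:2]));print('pan',n,z0,x,y,r,P[q].mean(0))
    if n=='top':
        for (u,v) in((90,208),(180,228),(365,290),(338,245)):print(u,v,np.round(P[v,u],3))
print(np.round(R.from_rotvec([-4.06965628e-01,-3.11488616e+00,2.4e-03]).as_matrix(),4))
E
```

```text
red top (np.float64(373.7), np.float64(217.0)) 110 [ 0.5841 -0.163   0.038 ]
red side (np.float64(401.5), np.float64(303.5)) 158 [ 0.5858 -0.1605  0.038 ]
red side (np.float64(248.6), np.float64(182.2)) 21 [0.6076 0.259  0.038 ]
blue top (np.float64(447.3), np.float64(289.7)) 76 [ 0.4515 -0.2922  0.033 ]
blue side (np.float64(417.1), np.float64(416.6)) 156 [ 0.453 -0.29   0.033]
turq top (np.float64(338.2), np.float64(245.1)) 184 [ 0.5326 -0.0974  0.038 ]
turq side (np.float64(351.2), np.float64(305.4)) 410 [ 0.5247 -0.1042  0.038 ]
purple top (np.float64(461.5), np.float64(257.7)) 28 [ 0.5089 -0.321   0.033 ]
purple side (np.float64(454.9), np.float64(405.4)) 348 [ 0.503  -0.3183  0.033 ]
yellow side (np.float64(485.7), np.float64(365.9)) 89 [ 0.5891 -0.3174  0.03  ]
pan top 0.13863444036414563 0.5163919925689697 0.032445840537548065 0.07784849405288696 [0.51597311 0.03280438 0.13901356]
90 208 [0.585 0.311 0.124]
180 228 [0.556 0.173 0.092]
365 290 [ 0.451 -0.142  0.057]
338 245 [ 0.532 -0.097  0.045]
pan side 0.1394984615236966 0.5162466168403625 0.03274695202708244 0.07859832048416138 [0.51429465 0.03182281 0.13991754]
[[-9.664e-01  2.569e-01 -4.000e-04]
 [ 2.569e-01  9.664e-01 -1.500e-03]
 [ 0.000e+00 -1.500e-03 -1.000e+00]]
```

The empty pan centre is at (0.516, 0.033), with its floor at z≈0.139. Tool y already lies along the beam, so no spin is needed. I'm going above the red weight.

Emit:
send_rows([
  [-10, -10, 0],
  [-25, -26, 0],
  [-25, -26, 0],
  [-25, -26, 0],
  [-25, -26, 0],
  [-25, -26, 0],
  [-25, -26, 0],
  [-25, -26, 0],
], spin=[0, 0, 0, 0, 0, 0, 0, 0], claw=[1, 1, 1, 1, 1, 1, 1, 1], squeeze=15)

```text
t: 0.77
position: [0.2903, 0.3683, 0.2225]
ee_rot: [-0.407, -3.115, 0.001]
force: [1.7, -0.4, 1.1]
grip_width: 0.0877
grip_force: 0.0
```

Emit:
send_rows([
  [-25, -26, 0],
  [-25, -26, 0],
  [-25, -26, 0],
  [-25, -26, 0],
  [-25, -26, 0],
  [-25, -26, 0],
  [-25, -26, 0],
  [-25, -26, 0],
], spin=[0, 0, 0, 0, 0, 0, 0, 0], claw=[1, 1, 1, 1, 1, 1, 1, 1])

```text
t: 1.43
position: [0.4297, 0.1161, 0.2227]
ee_rot: [-0.407, -3.115, 0.0]
force: [0.2, 1.5, 0.5]
grip_width: 0.0881
grip_force: 0.0
```

Emit:
send_rows([
  [-25, -26, 0],
  [-25, -26, 0],
  [-25, -26, 0],
  [-25, -26, 0],
  [-25, -26, 0],
  [-25, -26, 0],
  [-25, -26, 0],
  [-15, -15, 0],
], spin=[0, 0, 0, 0, 0, 0, 0, 0], claw=[1, 1, 1, 1, 1, 1, 1, 1])

```text
t: 2.1
position: [0.5633, -0.1243, 0.2226]
ee_rot: [0.41, 3.114, -0.001]
force: [0.1, 0.7, 0.1]
grip_width: 0.0877
grip_force: 0.0
```

Emit:
send_rows([
  [-15, -15, 10],
  [-16, -16, 20],
  [0, 0, 25],
  [0, 0, 25],
  [0, 0, 25],
  [0, 0, 25],
  [0, 0, 10],
  [0, 0, 0],
], spin=[0, 0, 0, 0, 0, 0, 0, 0], claw=[1, 1, 1, 1, 1, 1, 1, 1])

```text
t: 2.77
position: [0.5823, -0.1584, 0.0802]
ee_rot: [-0.407, -3.11, -0.001]
force: [0.4, 1.0, 0.1]
grip_width: 0.088
grip_force: 0.0
```

Run:
```python
from station import ctrl
from h import *
print(ctrl.sense()['position'])
ims=[]
for n in('top','side'):
    f=ctrl.grab_frame(n)
    for p,a in blob(f,'red'):print(n,p,a,ray(f,*p,.038))
    v,u=(217,373) if n=='top' else (303,401)
    ims.append(cv2.resize(f['img'][v-90:v+90,u-120:u+120,::-1],(400,300)))
cv2.imwrite('pics/a.png',np.hstack(ims))
```

```text
[ 0.58230293 -0.1584055   0.0801755 ]
side (np.float64(401.5), np.float64(303.5)) 158 [ 0.58584124 -0.16045959  0.038     ]
side (np.float64(248.6), np.float64(182.2)) 21 [0.60755364 0.25904352 0.038     ]
```

View pics/a.png

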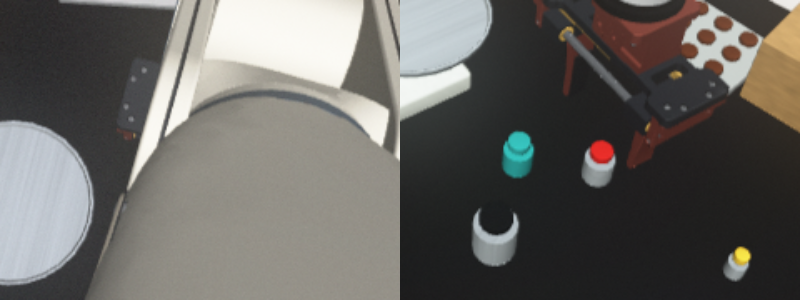

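The right crop shows the open fingers above and either side of the red-knobbed weight, at about (600,160). They are clear of the turquoise one at (518,155). Descending and gripping.

Emit:
send_rows([
  [-3, -2, 20],
  [0, 0, 20],
  [0, 0, 20],
  [0, 0, 14],
  [0, 0, 0],
  [0, 0, 0],
  [0, 0, 0],
  [0, 0, 0],
], spin=[0, 0, 0, 0, 0, 0, 0, 0], claw=[1, 1, 1, 1, 1, 0.2, 0.2, 0.2])

```text
t: 3.53
position: [0.5883, -0.1616, 0.0102]
ee_rot: [0.406, 3.113, -0.001]
force: [0.1, 0.4, 0.3]
grip_width: 0.0708
grip_force: 0.0
```

Emit:
send_rows([
  [0, 0, 0],
  [0, 0, 0],
  [0, 0, 0],
  [0, 0, 0],
  [0, 0, 0],
  [0, 0, 0],
  [0, 0, -4],
  [0, 0, -10],
], spin=[0, 0, 0, 0, 0, 0, 0, 0], claw=[0.2, 0.2, 0.2, 0.2, 0.2, 0.2, 0.2, 0.2])

```text
t: 4.2
position: [0.5859, -0.1609, 0.0217]
ee_rot: [-0.407, -3.112, -0.001]
force: [0.5, -0.1, -1.3]
grip_width: 0.0307
grip_force: 15.0
```

Gripped at 30.7 mm. Lifting and carrying it to the pan.

Emit:
send_rows([
  [0, 0, -25],
  [0, 0, -35],
  [0, 0, -35],
  [0, 0, -35],
  [0, 0, -35],
  [10, 20, -10],
  [17, 34, 0],
  [17, 34, 0],
], spin=[0, 0, 0, 0, 0, 0, 0, 0], claw=[0.2, 0.2, 0.2, 0.2, 0.2, 0.2, 0.2, 0.2])

```text
t: 4.87
position: [0.5677, -0.0648, 0.1999]
ee_rot: [0.41, 3.111, 0.0]
force: [0.9, -0.3, -1.9]
grip_width: 0.0303
grip_force: 15.0
```

Emit:
send_rows([
  [17, 34, 0],
  [17, 34, 0],
  [8, 14, 0],
  [0, 0, 10],
  [0, 0, 20],
  [0, 0, 10],
  [0, 0, 0],
  [0, 0, 0],
], spin=[0, 0, 0, 0, 0, 0, 0, 0], claw=[0.2, 0.2, 0.2, 0.2, 0.2, 0.2, 0.2, 0.2])

```text
t: 5.53
position: [0.5474, 0.0244, 0.1572]
ee_rot: [-0.408, -3.113, 0.001]
force: [0.6, -1.0, -2.3]
grip_width: 0.0305
grip_force: 15.0
```

Run:
```python
from station import ctrl
from h import *
s=ctrl.sense();print(s['position'],s['force'],s['grip_width'])
f=ctrl.grab_frame('side')
for p,a in blob(f,'red'):print(p,a,ray(f,*p,.155+.03))
cv2.imwrite('pics/b.png',cv2.resize(f['img'][90:330,150:470,::-1],(800,600)))
```

```text
[0.54738679 0.02437385 0.1571796 ] [ 0.56955876 -1.02461378 -2.30735348] 0.030481292368176746
(np.float64(300.1), np.float64(192.5)) 88 [0.54450343 0.03187025 0.185     ]
(np.float64(248.6), np.float64(182.2)) 21 [0.50381226 0.10794894 0.185     ]
```

View pics/b.png

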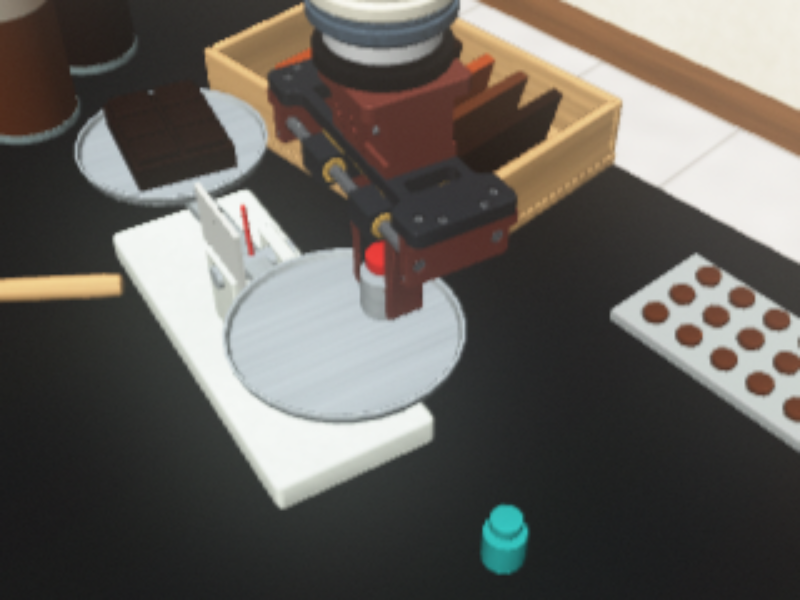

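The picture shows the weight upright in the grip at about (380,285), over the far half of the empty pan and inside the rim. Lowering it until it touches.

Emit:
send_rows([
  [0, 0, 4],
  [0, 0, 3],
  [0, 0, 1],
  [0, 0, 1],
  [0, 0, 1],
  [0, 0, 0],
  [0, 0, 0],
  [0, 0, 0],
], spin=[0, 0, 0, 0, 0, 0, 0, 0], claw=[0.2, 0.2, 0.2, 0.2, 0.2, 0.2, 0.2, 0.2])

```text
t: 6.25
position: [0.5479, 0.0252, 0.1477]
ee_rot: [0.407, 3.115, 0.0]
force: [-0.0, -0.3, -2.1]
grip_width: 0.0304
grip_force: 15.0
```

Emit:
send_rows([
  [0, 0, 0.5],
  [0, 0, 0],
  [0, 0, 0.5],
  [0, 0, 0],
  [0, 0, 0.5],
  [0, 0, 0],
  [0, 0, 0],
  [0, 0, 0],
], spin=[0, 0, 0, 0, 0, 0, 0, 0], claw=[0.2, 0.2, 0.2, 0.2, 0.2, 0.2, 0.2, 0.2])

```text
t: 6.92
position: [0.5478, 0.0251, 0.1463]
ee_rot: [0.407, 3.115, -0.0]
force: [-1.0, 0.2, 0.3]
grip_width: 0.0305
grip_force: 15.0
```

Force has dropped to about zero, so it's on the pan. Releasing and rising.

Emit:
send_rows([
  [0, 0, 0],
  [0, 0, 0],
  [0, 0, 0],
  [0, 0, 0],
  [0, 0, 0],
  [0, 0, -10],
  [0, 0, -30],
  [0, 0, -30],
], spin=[0, 0, 0, 0, 0, 0, 0, 0], claw=[0.6, 0.6, 0.6, 0.6, 0.6, 0.6, 0.6, 0.6])

```text
t: 7.58
position: [0.5468, 0.0251, 0.2165]
ee_rot: [-0.407, -3.112, 0.001]
force: [1.2, -0.4, 0.4]
grip_width: 0.0527
grip_force: 0.0
```

Emit:
send_rows([
  [0, -20, 0],
  [2, -38, 0],
  [2, -38, 0],
  [2, -38, 0],
  [2, -38, 0],
  [2, -38, 0],
  [0, -38, 0],
  [0, -38, 10],
], spin=[0, 0, 0, 0, 0, 0, 0, 0], claw=[0.8, 0.9, 1, 1, 1, 1, 1, 1])

```text
t: 8.25
position: [0.465, -0.251, 0.2086]
ee_rot: [0.406, 3.111, -0.002]
force: [0.5, 0.2, 0.7]
grip_width: 0.0879
grip_force: 0.0
```

Emit:
send_rows([
  [0, -30, 15],
  [0, -14, 20],
  [0, 0, 30],
  [0, 0, 30],
  [0, 0, 20],
  [0, 0, 10],
  [0, 0, 0],
  [0, 0, 0],
], spin=[0, 0, 0, 0, 0, 0, 0, 0], claw=[1, 1, 1, 1, 1, 1, 1, 1])

```text
t: 8.92
position: [0.4538, -0.2914, 0.0818]
ee_rot: [0.407, 3.115, -0.0]
force: [-1.0, -0.1, 0.6]
grip_width: 0.0877
grip_force: 0.0
```

Run:
```python
from station import ctrl
from h import *
s=ctrl.sense();print(s['position'])
f=ctrl.grab_frame('side')
for p,a in blob(f,'blue'):print(p,a,ray(f,*p,.033))
for p,a in blob(f,'red'):print(p,a,ray(f,*p,.1385+.038))
cv2.imwrite('pics/c.png',f['img'][...,::-1])
```

```text
[ 0.45376991 -0.29138565  0.08176158]
(np.float64(417.1), np.float64(416.6)) 156 [ 0.45296786 -0.28998285  0.033     ]
(np.float64(303.0), np.float64(197.7)) 139 [0.54582459 0.02697425 0.1765    ]
(np.float64(248.6), np.float64(182.2)) 21 [0.50981091 0.1166857  0.1765    ]
```

View pics/c.png

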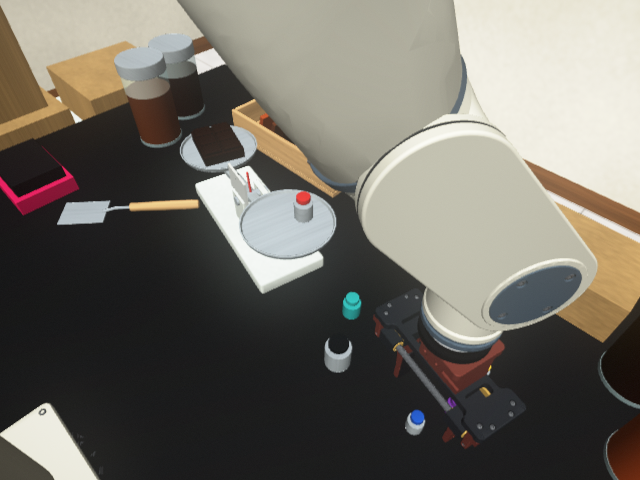

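The red weight stands upright in the pan at (303,205). The gripper straddles the blue weight at (416,422), with purple behind it at (452,403). Descending to grip.

Emit:
send_rows([
  [0, 0, 20],
  [0, 0, 20],
  [0, 0, 20],
  [0, 0, 11],
  [0, 0, 5],
  [0, 0, 0],
  [0, 0, 0],
  [0, 0, 0],
], spin=[0, 0, 0, 0, 0, 0, 0, 0], claw=[1, 1, 1, 1, 1, 0.15, 0.15, 0.15])

```text
t: 9.63
position: [0.4542, -0.2918, 0.0063]
ee_rot: [0.407, 3.113, -0.001]
force: [-0.5, -0.9, -0.2]
grip_width: 0.0711
grip_force: 0.0
```

Emit:
send_rows([
  [0, 0, 0],
  [0, 0, 0],
  [0, 0, 0],
  [0, 0, 0],
  [0, 0, 0],
  [0, 0, 0],
  [0, 0, -4],
  [0, 0, -10],
], spin=[0, 0, 0, 0, 0, 0, 0, 0], claw=[0.15, 0.15, 0.15, 0.15, 0.15, 0.15, 0.15, 0.15], squeeze=12)

```text
t: 10.3
position: [0.4525, -0.2907, 0.0186]
ee_rot: [-0.407, -3.113, -0.002]
force: [-0.2, -0.2, -0.6]
grip_width: 0.0246
grip_force: 12.0
```

Gripped at 24.6 mm. Carrying it to the near half of the pan.

Emit:
send_rows([
  [0, 0, -25],
  [0, 0, -35],
  [0, 0, -35],
  [0, 0, -35],
  [0, 0, -35],
  [2, 15, -13],
  [6, 36, 0],
  [6, 36, 0],
], spin=[0, 0, 0, 0, 0, 0, 0, 0], claw=[0.15, 0.15, 0.15, 0.15, 0.15, 0.15, 0.15, 0.15])

```text
t: 10.97
position: [0.4628, -0.2037, 0.1995]
ee_rot: [0.411, 3.111, -0.002]
force: [0.8, 0.3, -1.5]
grip_width: 0.0242
grip_force: 12.0
```

Emit:
send_rows([
  [6, 36, 0],
  [6, 36, 0],
  [6, 36, 0],
  [6, 36, 0],
  [6, 36, 0],
  [6, 36, 0],
  [4, 27, 0],
  [0, 0, 0],
], spin=[0, 0, 0, 0, 0, 0, 0, 0], claw=[0.15, 0.15, 0.15, 0.15, 0.15, 0.15, 0.15, 0.15])

```text
t: 11.63
position: [0.4862, 0.0455, 0.1981]
ee_rot: [0.401, 3.115, 0.002]
force: [-0.5, -0.6, -1.3]
grip_width: 0.0247
grip_force: 12.0
```

Emit:
send_rows([
  [0, 0, 15],
  [0, 0, 20],
  [0, 0, 8],
  [0, 0, 4],
  [0, 0, 2],
  [0, 0, 1],
  [0, 0, 0],
  [0, 0, 0],
], spin=[0, 0, 0, 0, 0, 0, 0, 0], claw=[0.15, 0.15, 0.15, 0.15, 0.15, 0.15, 0.15, 0.15])

```text
t: 12.3
position: [0.4864, 0.0414, 0.1478]
ee_rot: [0.407, 3.114, 0.0]
force: [0.4, -0.9, -0.3]
grip_width: 0.0247
grip_force: 12.0
```

Run:
```python
from station import ctrl
from h import *
s=ctrl.sense();print(s['position'],s['force'],s['grip_width'])
f=ctrl.grab_frame('side')
cv2.imwrite('pics/d.png',cv2.resize(f['img'][90:330,150:470,::-1],(800,600)))
```

```text
[0.48640827 0.04136288 0.14780416] [ 0.37148538 -0.90862924 -0.25573742] 0.024726758378382886
```

View pics/d.png

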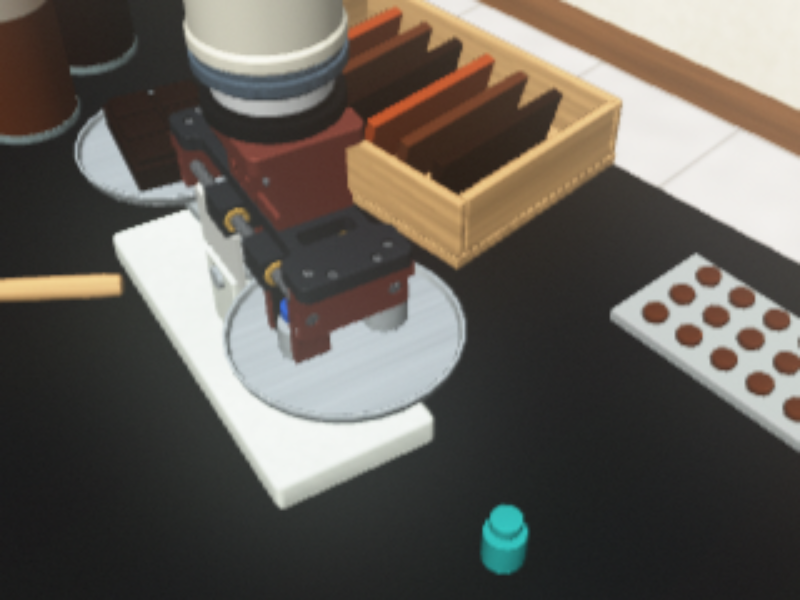

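The picture shows the blue weight upright in the grip at about (287,325), over the near half of the pan, with the red one standing behind it. Lowering the last 3.5 mm.

Emit:
send_rows([
  [0, 0, 1.5],
  [0, 0, 1],
  [0, 0, 0.5],
  [0, 0, 0.5],
  [0, 0, 0],
  [0, 0, 0],
  [0, 0, 0],
  [0, 0, 0],
], spin=[0, 0, 0, 0, 0, 0, 0, 0], claw=[0.15, 0.15, 0.15, 0.15, 0.15, 0.15, 0.15, 0.15])

```text
t: 13.02
position: [0.486, 0.0416, 0.1437]
ee_rot: [0.407, 3.115, 0.0]
force: [0.8, 0.0, -0.3]
grip_width: 0.0242
grip_force: 12.0
```

Emit:
send_rows([
  [0, 0, 0.5],
  [0, 0, 0],
  [0, 0, 0],
  [0, 0, 0],
  [0, 0, 0],
  [0, 0, 0],
  [0, 0, 0],
  [0, 0, 0],
], spin=[0, 0, 0, 0, 0, 0, 0, 0], claw=[0.15, 0.15, 0.15, 0.15, 0.15, 0.15, 0.15, 0.15])

```text
t: 13.68
position: [0.4859, 0.0415, 0.1432]
ee_rot: [-0.407, -3.115, 0.0]
force: [0.1, 0.0, -2.0]
grip_width: 0.0242
grip_force: 12.0
```

Emit:
send_rows([
  [0, 0, 0.5],
  [0, 0, 0],
  [0, 0, 0],
  [0, 0, 0],
  [0, 0, 0],
  [0, 0, 0],
  [0, 0, 0],
  [0, 0, 0],
], spin=[0, 0, 0, 0, 0, 0, 0, 0], claw=[0.15, 0.15, 0.15, 0.15, 0.15, 0.15, 0.15, 0.15])

```text
t: 14.35
position: [0.4859, 0.0415, 0.1427]
ee_rot: [-0.407, -3.115, 0.0]
force: [0.9, 0.1, -0.5]
grip_width: 0.0249
grip_force: 12.0
```

Run:
```python
from station import ctrl
from h import *
s=ctrl.sense();print(s['position'],s['force'])
f=ctrl.grab_frame('side');P=cloud(f)
print(np.median(P[235:245,265:300,2]))
f=dict(np.load('side0.npz'));print(np.median(cloud(f)[235:245,265:300,2]))
```

```text
[0.48593401 0.04154378 0.14270631] [ 0.88115527  0.05554053 -0.52638392]
0.1359542419085506
0.1394680897514144
```

The pan has already sunk about 3.5 mm under the load, so the weight is in contact. Releasing.

Emit:
send_rows([
  [0, 0, 0],
  [0, 0, 0],
  [0, 0, 0],
  [0, 0, 0],
  [0, 0, 0],
  [0, 0, 0],
  [0, 0, -5],
  [0, 0, -15],
], spin=[0, 0, 0, 0, 0, 0, 0, 0], claw=[0.6, 0.6, 0.6, 0.6, 0.6, 0.6, 0.6, 0.6])

```text
t: 15.07
position: [0.4846, 0.0415, 0.1616]
ee_rot: [-0.407, -3.111, 0.001]
force: [0.2, -0.1, -0.3]
grip_width: 0.0526
grip_force: 0.0
```

Emit:
send_rows([
  [0, 0, -25],
  [0, 0, -25],
  [0, 0, -25],
  [0, -35, 0],
  [0, -38, 0],
  [0, -38, 0],
  [0, -38, 0],
  [0, -38, 0],
], spin=[0, 0, 0, 0, 0, 0, 0, 0], claw=[0.6, 0.6, 0.6, 0.6, 0.6, 0.6, 0.6, 0.6])

```text
t: 15.73
position: [0.4372, -0.1406, 0.2383]
ee_rot: [0.406, 3.114, -0.0]
force: [0.5, 1.1, -0.8]
grip_width: 0.0525
grip_force: 0.0
```

Emit:
send_rows([
  [0, -38, 0],
  [0, -38, 0],
  [0, -20, 0],
  [0, 0, 0],
  [0, 0, 0],
  [0, 0, 0],
  [0, 0, 0],
  [0, 0, 0],
], spin=[0, 0, 0, 0, 0, 0, 0, 0], claw=[0.6, 0.6, 0.6, 0.6, 0.6, 0.6, 0.6, 0.6])

```text
t: 16.4
position: [0.4136, -0.2308, 0.2377]
ee_rot: [-0.404, -3.115, -0.0]
force: [0.7, -0.3, -0.7]
grip_width: 0.0525
grip_force: 0.0
```

Run:
```python
from station import ctrl
from h import *
f=ctrl.grab_frame('side');P=cloud(f)
print(np.median(P[235:250,265:300,2]))
g=ctrl.grab_frame('top');Q=cloud(g);print(np.median(Q[235:262,235:250,2]),np.median(Q[200:215,80:100,2]))
cv2.imwrite('pics/e.png',cv2.resize(f['img'][90:330,150:470,::-1],(800,600)))
```

```text
0.1213392713605903
0.12026467298872745 0.14859093072515817
```

View pics/e.png

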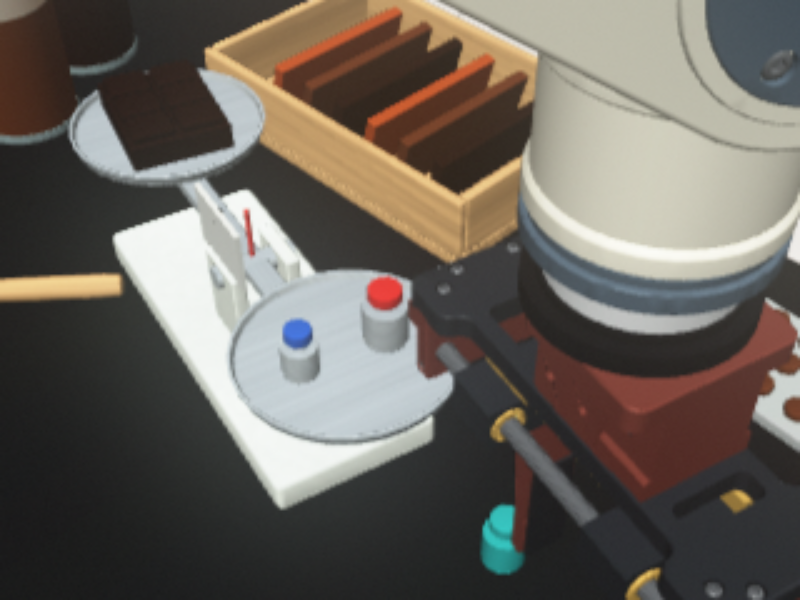

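Both weights stand upright in the pan, blue at (298,350) and red at (385,315). The pans measure 0.120–0.121 m, which is level, and the gripper is clear. I'll wait one more period to let it settle, then recheck the height and hand in.

Emit:
send_rows([
  [0, 0, 0],
  [0, 0, 0],
  [0, 0, 0],
  [0, 0, 0],
  [0, 0, 0],
  [0, 0, 0],
  [0, 0, 0],
  [0, 0, 0],
], spin=[0, 0, 0, 0, 0, 0, 0, 0], claw=[0.6, 0.6, 0.6, 0.6, 0.6, 0.6, 0.6, 0.6])

```text
t: 17.17
position: [0.4132, -0.232, 0.2377]
ee_rot: [-0.407, -3.115, -0.0]
force: [0.4, -0.5, -0.3]
grip_width: 0.0526
grip_force: 0.0
```

Run:
```python
from station import ctrl
from h import *
z=np.median(cloud(ctrl.grab_frame('side'))[235:250,265:300,2]);print(z)
if abs(z-.1208)<.0015:print(ctrl.sign_off())
```

```text
0.12130423180743721
the job is handed in; nothing more can be done
None
```

The 200 g (red) and 100 g (blue) weights stand upright in the formerly empty pan, the beam is level (pan floor at about 121 mm), the gripper is clear, and the job was handed in at about 17 s.

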